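# Turn the recipe card over its rings and keep it open

## Robot

A 6-joint arm with a two-finger parallel gripper is mounted at the origin on the work surface; the furniture and walls round the work are solid. World frame = base frame: x ahead of the robot, y to its left, z up, the work surface at z = 0. Lengths are in m, angles in degrees, forces in N, time in s.
With the tool pointing down it reaches from about 0.275 to 0.75 m from the base axis. Payload 10.2 kg.
Tool frame: the origin (TCP) lies between the finger pads; the fingertips stand 8 mm ahead of it and the grasp point (between the pads) lies 11 mm behind it; z points along the fingers, y is the line along which they close (so a half turn about z gives the same grasp; the last joint's range is limited). The gripper opens to 88 mm and grips with 3 to 60 N. Pads are 18 mm wide; open, the fingers measure 123 mm over their backs; the gripper's body (75 mm by 187 mm) begins 45 mm behind the grasp point.
Start: joints at [-83.045, 17.928, 85.812, -0, 76.261, -12.8], TCP at [0.177, -0.494, 0.247] pointing down, gripper open.
Joint ranges: [-168.41, 168.41], [-55.51, 124.54], [10.69, 146.95], [-70.63, 250.63], [1, 178], [-165.06, 165.06]. Speed limits (degrees/s): [136.94, 136.94, 172.46, 180, 180, 180].

## Interface

Orientations are given as [roll, pitch, yaw] about the fixed x, y, z axes, in that order (R = Rz(yaw) Ry(pitch) Rx(roll)).
In Python, from plant import state, read_camera, sign_off gives the robot as it stands.
- The arm moves only by the shell command python3 -m handwheel 'ROWS' [FORCE]. ROWS is JSON, a list of rows, each a list of 7 numbers: the gripper's target within -1 to 1 (shut at 1, half-way at 0, fully open at -1), then the shift along the tool's x, y, z in units of 50 cm (1.0 is 50 cm), then the turn, a rotation vector about the tool's x, y, z in units of 0.12 rad (1.0 is 0.12 rad). In form: [[hand, x, y, z, ax, ay, az], ...]. A call has 1 to 5 rows; each row shifts and turns the commanded pose from where the row before left it, along the tool's axes as they then stand; what a row does not reach is not made up. A row lasts 1/10 s, in which the tool goes at most 50 mm and 8.59 degrees, less where a joint would pass 70% of its speed; a pose out of reach is approached as far as the arm can. A call with a number of a shift or a turn outside -1 to 1 is refused whole. A call with a gripper value outside its range is refused whole. The fingers move at their own pace and stop on an object; FORCE is the grip in N (left out, the last holds). Time passes only in rows, so rows that do not move let the fingers close. It gives the time, the measured TCP pose, the force, the opening and the grip force at its end, in the units of the state.
- state(): the state, without advancing time (a new reading comes with each control period).
- read_camera(name): name is "scene" or "top"; returns a dict with "image" (384x512x3 uint8, red, green, blue), "z_map" (384x512 float32, m along the optical axis (not along the pixel's ray), 0 where there is no reading), "intrinsics" (3x3 intrinsics, pixels), "k1" (the pictures are not rectified: a ray, as slopes to the right and down, at radius r is drawn at 1 + k1 r^2 times it, then the intrinsics apply), "T" (4x4, takes a point from camera to world coordinates). Camera axes: x right, y up, looking along -z (the intrinsics and any distortion apply to the point x, -y, -z); pixel columns grow to the right and rows downward; lengths in m; the calibration is good to about 2 mm. A picture is of the moment at which its call begins.
- sign_off(): hands the job in; it is judged then, once.
The state is a dict: "time_s": time; "qpos": joint angles; "dq": joint speeds; "tau": joint torques, N m; "tool_pos": TCP position; "ee_rot": TCP orientation; "ft_force": force on the tool from outside, world axes, zero at the start; "torque": the same for the moment, N m; "grip_width": finger opening in m; "grip_force": force on a finger pad.
Only numpy, scipy, OpenCV 4.12 (cv2) and the standard library are available. Lean on these libraries where they do the work, as an engineer would, in place of code of your own. Each camera call takes 0.05 s, during which the arm holds its last target. There are 200 camera calls.

## Task

On the ring-bound recipe stand, push the right-hand keeper arm out of the way, flip the card with the orange tab over the rings so that it lies flat on the left-hand pile, then swing the left-hand keeper arm right in over the card so that it stays open. Do it all with touches of the fingertips: pinch or pick up nothing, use light pushes so that the stand stays where it is, and leave the other things on the table alone.

Things in the scene. Friction and masses are not known exactly. Their poses are not given: they have to be found in the camera images.
- stand: recipe stand: pale wooden board 176 (x) x 256 (y) x 18 mm on 12 mm feet, board top 30 mm above the table; loose, 1.8 kg. Origin on the table under its centre; x away from the cook along the ring spine, y left, z up. A pile of cards either side of the spine: |y| 7 to 122, x -75 to +55 mm, top 42 mm above the table. Rings stand along y = 0, tops at 57 mm
- card (a joint): angle of the stiff top card with the orange tab about the ring axis (along the stand's x at y = 0, 44 mm above the table). 0 flat on the right pile (start), 1.57 upright, 3.14 flat on the left pile (stop). 4 mm thick, 7 to 122 mm from the axis, x -75 to +55 mm, 90 g. Snug rings: it stays at any angle where it is left; about 1 N at the tab moves it. A keeper arm over it blocks it
- tab (a point): middle of the outer end of the card's orange tab, 158 mm from the ring axis, in the card's mid-plane; turns over with the card. Tab 50 mm wide along the stand's x (centred on x = +10 mm), 4 mm thick, runs out from the card's edge at 122 mm. It overhangs the board's side (at 128 mm) by 30 mm, with 42 mm free between tab and table: room for a fingertip under it
- keeper_right (a joint): angle of the right steel keeper arm about its upright pin on the board's far margin. 0: points at the cook (stand's -x), over the right cards (stop); grows as the knob swings out to the right; from 1.4 it is clear of the card; 1.57: lies along the far margin; stop at 1.75. Stays where left; about 0.6 N at the knob moves it. Starts at 0 to 0.35
- keeper_right_knob (a point): axis of the dark wooden knob at the free end of the right keeper arm, 45 mm from the pin; the point is 65 mm above the table, the knob 12 to 15 mm thick, its top at 73 mm. The arm under it is 11 mm wide, from 49 to 55 mm above the table
- keeper_right_pin (a point): pivot axis of the right keeper arm, at x = +72, y = -60 mm of the stand, 65 mm above the table (the pin itself ends at 59 mm)
- keeper_left (a joint): angle of the left keeper arm, mirror image of the right: 0: points at the cook, over the left cards (stop); grows as the knob swings out to the left. Starts swung out along the far margin, 1.45 to 1.75, clear of the cards. Stays where left; about 0.6 N at the knob moves it. Passes over a flat card with 3 mm to spare and catches on one that is not flat
- keeper_left_knob (a point): axis of the dark wooden knob at the free end of the left keeper arm, 45 mm from its pin, same shape and heights as the right one
- keeper_left_pin (a point): pivot axis of the left keeper arm, at x = +72, y = +60 mm of the stand, 65 mm above the table
- walnut_a: walnut in its shell, 33 mm; loose bystander, origin at its underside
- walnut_b: another walnut, 33 mm; loose bystander
- cutter: round tinplate pastry cutter with a strap handle, 66 mm across, 41 mm high; loose bystander, origin at the centre of its underside
- fluted: fluted tinplate pastry cutter with a strap handle, 54 mm across, 39 mm high; loose bystander
- brush: flat wooden pastry brush, 182 x 39 x 12 mm; loose bystander, origin at the middle of its underside, length along its own x

How it is judged:
By the outcome, as a careful person would: the job done as asked, in the order asked, and still so for the second after the job is handed in, with the robot touching nothing.
It also fails if it takes over 64 s, if anything falls off the work surface, if the arm or the gripper's body presses on something with over 40 N, if the wrist force passes 120 N, or if a joint passes its speed limit or range.

## Working session

There is one attempt and no reset: what is moved stays moved. The work goes in short steps, Python scripts to look and compute and a shell command to move; the robot and the scene stay as the last step left them, time stands still between calls to the robot, and variables do not carry over. Pictures are saved under pics/ and viewed, at most 10 in all, crops included, and the job is handed in when it is done.

```bash
mkdir -p pics
cat > h.py <<'E'
import numpy as np,cv2
from plant import state,read_camera,sign_off
from scipy.spatial.transform import Rotation as R
def pts(c):
    K=c["intrinsics"];h,w=c["z_map"].shape
    u,v=np.meshgrid(np.arange(w),np.arange(h))
    d=np.array([c["k1"],0,0,0,0],float)
    n=cv2.undistortPoints(np.stack([u,v],-1).reshape(-1,1,2).astype(float),K,d).reshape(h,w,2)
    z=c["z_map"]
    P=np.stack([n[...,0]*z,-n[...,1]*z,-z,np.ones_like(z)],-1)@c["T"].T
    return P[...,:3]
def save(c,n): cv2.imwrite("pics/"+n,cv2.resize(c["image"][:,:,::-1],(800,600)))
E
python3 - <<'E'
from h import *
for n in("top","scene"):
    c=read_camera(n);save(c,n+"0.png");np.savez(n+"0.npz",P=pts(c),I=c["image"]);print(c["T"][:3,3],c["k1"])
print(state())
E
```

```text
[ 0.34378782 -0.01364652  1.33063777] -0.10649263208245668
[-0.01205796  0.68839444  0.97771262] -0.17231379596561797
{'time_s': 0.1, 'qpos': array([-8.30440729e+01,  1.79556408e+01,  8.58473643e+01, -2.61319868e-03,
        7.62614733e+01, -1.28007758e+01]), 'dq': array([ 0.01247861, -0.13000591, -0.10337611,  0.01752574,  0.04829584,
       -0.02613543]), 'tau': array([ 3.07798218e-03, -4.02807176e+01, -2.52647102e+01,  6.95924275e-02,
        3.41666455e-02, -5.35071729e-05]), 'tool_pos': array([ 0.1774094 , -0.49390051,  0.24623869]), 'ee_rot': array([-1.79936562e+02, -1.18112846e-02,  1.97573184e+01]), 'ft_force': array([ 0.46260567, -0.37982907,  0.33332656]), 'torque': array([ 0.0368467 , -0.06481984, -0.01000604]), 'grip_force': 0.0, 'grip_width': 0.08812118505648628}
```

View pics/top0.png

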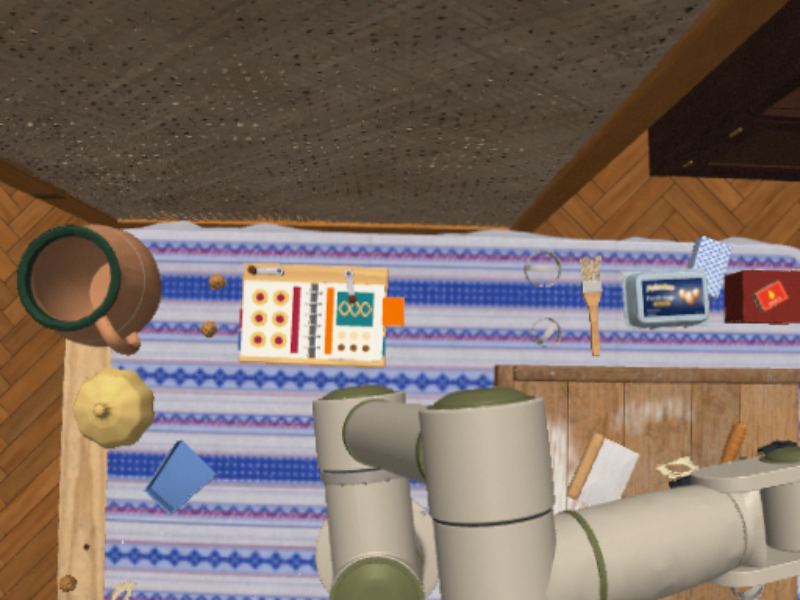

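View pics/scene0.png

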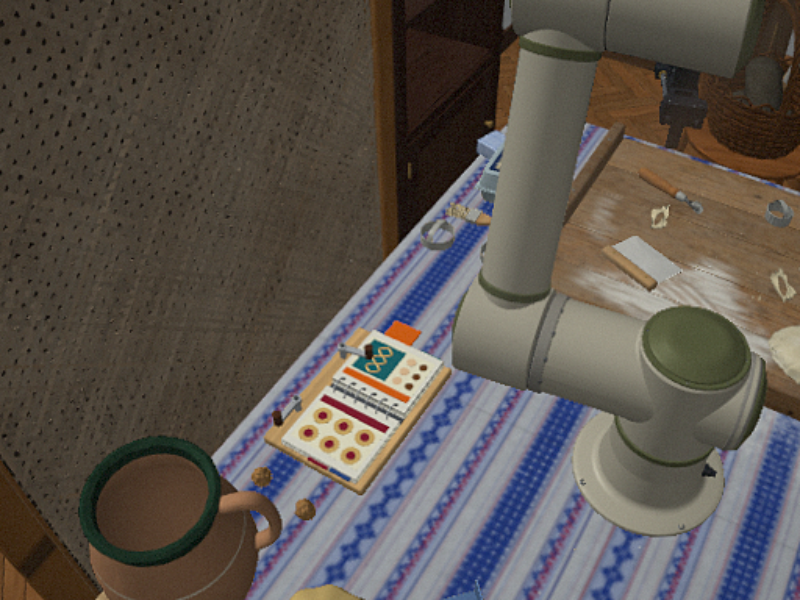

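The top view shows the stand at about (315,315), right knob (352,298), left knob (252,269) and orange tab (393,312). The walnuts are left of the stand, the cutters and brush well to the right.

```bash
cat >> h.py <<'E'
def fit(P,I):
    from scipy.optimize import least_squares
    m=(P[...,2]>.022)&(P[...,2]<.08)
    h,w=m.shape;u,v=np.meshgrid(np.arange(w),np.arange(h))
    m&=(u>145)&(u<270)&(v>160)&(v<242)
    n,l,s,_=cv2.connectedComponentsWithStats(m.astype(np.uint8))
    m=l==1+np.argmax(s[1:,4])
    f=I.astype(int);o=(f[...,0]>200)&(f[...,1]>70)&(f[...,1]<140)&(f[...,2]<60)&m
    return m,o
def loc(P,o,yaw,w): # world->stand
    a=np.radians(yaw);d=w[...,:2]-o
    return np.stack([d[...,0]*np.cos(a)+d[...,1]*np.sin(a),-d[...,0]*np.sin(a)+d[...,1]*np.cos(a)],-1)
E
python3 - <<'E'
from h import *
d=np.load("top0.npz");P,I=d["P"],d["I"]
m,o=fit(P,I);print(m.sum(),o.sum())
# board w/o tab/orange bar
k=cv2.morphologyEx(m.astype(np.uint8),cv2.MORPH_OPEN,np.ones((25,25)))
q=P[(k>0)]
r=cv2.minAreaRect((q[:,:2]*1000).astype(np.float32));print(r)
n,l,s,c=cv2.connectedComponentsWithStats(o.astype(np.uint8))
for i in range(1,n):
    if s[i,4]>20: t=P[l==i];print("orange",s[i],t.mean(0),t.min(0),t.max(0))
dk=(I.astype(int).sum(-1)<200)&m&(P[...,2]>.058)
n,l,s,c=cv2.connectedComponentsWithStats(dk.astype(np.uint8))
for i in range(1,n):
    if s[i,4]>3: t=P[l==i];print("dark",c[i],s[i,4],t.mean(0))
for nm,(a,b) in dict(wa=(217,283),wb=(209,329),cut=(543,268),mug=(150,300)).items():
    print(nm,P[int(b*.64),int(a*.64)])
# silver/high pts
hi=m&(P[...,2]>.05);print("hi",[(int(a),int(b)) for b,a in np.argwhere(hi)][::6])
# wall: 
for v in range(135,165,5): print(v,P[v,200],P[v,330])
E
```

```text
6164 368
((418.3524169921875, 100.11247253417969), (143.04031372070312, 234.99993896484375), 16.631175994873047)
orange [208 185   5  41 147] [0.40489697 0.09426727 0.04738665] [0.35254251 0.08941847 0.03926198] [0.46064337 0.09958271 0.05322389]
orange [245 191  13  18 221] [ 0.42483825 -0.01534744  0.04661799] [ 0.40107258 -0.03202096  0.03205971] [0.44727362 0.00127848 0.05341845]
dark [161.5 172.5] 14 [0.48901417 0.22460356 0.0718867 ]
dark [225.         191.14285714] 14 [0.44290276 0.0540582  0.07108531]
wa [0.46927181 0.29744091 0.02694339]
wb [0.38882283 0.30674538 0.03216849]
cut [ 0.50791689 -0.2775409   0.04092526]
mug [0.42856632 0.37796241 0.13581777]
hi [(160, 170), (178, 171), (162, 172), (168, 172), (174, 172), (180, 172), (160, 173), (166, 173), (172, 173), (178, 173), (223, 173), (162, 174), (168, 174), (174, 174), (180, 174), (225, 174), (165, 175), (171, 175), (177, 175), (223, 175), (180, 176), (222, 177), (224, 178), (222, 180), (224, 181), (224, 182), (241, 182), (225, 183), (223, 184), (211, 185), (228, 185), (201, 186), (225, 186), (225, 187), (225, 188), (238
[... 489 characters left out ...]
209, 212), (186, 213), (176, 214), (200, 214), (244, 214), (202, 216), (210, 217), (231, 218), (240, 219), (241, 220), (199, 221), (201, 222), (226, 222), (226, 223), (225, 224), (205, 226), (202, 227), (233, 229)]
135 [ 0.61504319  0.13773776 -0.04265384] [ 0.62863502 -0.24762631 -0.06438979]
140 [ 0.61168976  0.14400594 -0.10419254] [ 0.60968321 -0.24440815 -0.04489835]
145 [ 0.60657443  0.14994176 -0.16304687] [ 0.60481038 -0.25371745 -0.10004304]
150 [ 0.56400239  0.13189764 -0.00256933] [ 0.58227859 -0.24689759 -0.05903471]
155 [5.49257629e-01 1.31124285e-01 2.77920178e-04] [ 0.55747704 -0.23674529  0.00182885]
160 [0.53430219 0.13012819 0.00524299] [ 0.54274134 -0.23635145  0.00457925]
```

Run:
```python
from h import *
I=np.load("top0.npz")["I"]
cv2.imwrite("pics/crop.png",cv2.resize(I[155:245,130:280,::-1],(800,480),interpolation=cv2.INTER_CUBIC))
```

```text
(no output)
```

View pics/crop.png

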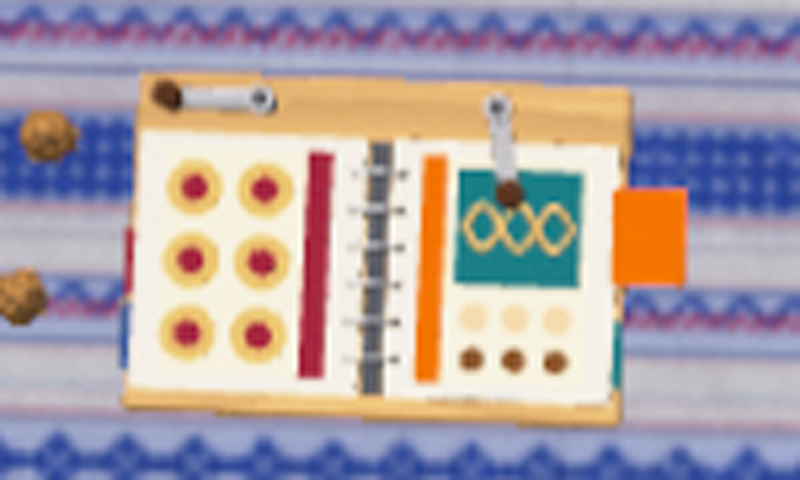

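The crop shows pins at (262,98) and (497,106), knobs at (167,95) and (510,193), board corners (142,74), (632,88), (620,424), (125,408), and tab end edge x≈686, y 188–285.

```bash
cat >> h.py <<'E'
def ray(c,u,v,z):
    n=cv2.undistortPoints(np.array([[[u,v]]],float),c["intrinsics"],np.array([c["k1"],0,0,0,0],float)).ravel()
    d=c["T"][:3,:3]@np.array([n[0],-n[1],-1]);o=c["T"][:3,3]
    return (o+d*(z-o[2])/d[2])[:2]
E
python3 - <<'E'
from h import *
from scipy.optimize import least_squares
c=read_camera("top")
W=lambda x,y,z:ray(c,130+(x+.5)/5.333-.5,155+(y+.5)/5.333-.5,z)
img=[(262,98,.059),(497,106,.059),(142,74,.03),(632,88,.03),(620,424,.03),(125,408,.03),(686,188,.046),(686,285,.046)]
S=np.array([(72,60),(72,-60),(88,128),(88,-128),(-88,-128),(-88,128),(35,-158),(-15,-158)])/1000
w=np.array([W(*i) for i in img])
def T(p,s):
    C,n=np.cos(p[2]),np.sin(p[2]);return s@np.array([[C,n],[-n,C]])+p[:2]
r=least_squares(lambda p:(T(p,S)-w).ravel(),[.42,.1,0],loss='soft_l1',f_scale=.002)
p=r.x;print("pose",p[:2],np.degrees(p[2]));print(np.round((T(p,S)-w)*1000,1))
for n,q,pin in(("L",W(167,95,.073),S[0]),("R",W(510,193,.073),S[1])):
    s=loc(None,p[:2],np.degrees(p[2]),q);d=s-pin;print(n,q,s,np.degrees(np.arctan2(abs(d[1]),-d[0])),np.hypot(*d))
np.save("pose.npy",p)
E
```

```text
pose [0.41749919 0.12235942] -0.6515036597991167
[[-0.   1. ]
 [ 0.2 -0.3]
 [ 2.2  1.8]
 [ 1.2 -0.8]
 [-2.  -1.2]
 [-1.7  1.4]
 [ 0.4 -1.6]
 [-0.3 -0.1]]
L [0.4891014 0.2259879] [0.07041926 0.10443595] 87.96265693255418 0.044464056401219386
R [0.44372344 0.0533854 ] [ 0.02700683 -0.06867137] 10.908655657641155 0.04582114947148378
```

```bash
cat >> h.py <<'E'
def plan(pos,rpy,n,Rt=None):
    s=state();p0=s["tool_pos"];R0=R.from_euler("xyz",s["ee_rot"],degrees=True)
    Rt=R.from_euler("xyz",rpy,degrees=True) if Rt is None else Rt
    w=(R0.inv()*Rt).as_rotvec()/n
    A=sum(R.from_rotvec(w*k).as_matrix() for k in range(n))
    d=np.linalg.solve(A,R0.inv().apply(np.array(pos)-p0))
    print(n,"rows:",np.round(d/.5,4),np.round(w/.12,3), "mm/row",np.round(np.linalg.norm(d)*1000,1))
E
python3 - <<'E'
from h import *
plan([.4245,.068,.15],[180,0,135],25)
E
```

```text
25 rows: [0.0578 0.009  0.0077] [-0.   -0.   -0.67] mm/row 29.5
```

```bash
H="python3 -m handwheel"
$H '[[1,0,0,0,0,0,-1],[1,0,0,0,0,0,-1],[1,0,0,0,0,0,-1],[1,0,0,0,0,0,-1],[1,0,0,0,0,0,-1]]' 20 >/dev/null
$H '[[1,0,0,0,0,0,-1],[1,0,0,0,0,0,-1],[1,0,0,0,0,0,-1],[1,0,0,0,0,0,-1],[1,0,0,0,0,0,-1]]' >/dev/null
$H '[[1,0,0,0,0,0,-1],[1,0,0,0,0,0,-1],[1,0,0,0,0,0,-1],[1,0,0,0,0,0,-1],[1,0,0,0,0,0,-1]]' >/dev/null
$H '[[1,0,0,0,0,0,-1],[1,0,0,0,0,0,-0.76],[1,0,0,0,0,0,0]]'
python3 - <<'E'
from h import *
print(state()["qpos"])
plan([.4245,.068,.15],[180,0,135],20)
E
```

```text
time_s: 1.95
tool_pos: [0.1774, -0.494, 0.2465]
ee_rot: [180.0, -0.0, 135.0]
ft_force: [0.1, -0.2, -0.2]
grip_width: 0.0001
grip_force: 0.0
[-8.30430596e+01  1.79410817e+01  8.58281805e+01  4.97355853e-04
  7.62618979e+01 -1.28073933e+02]
20 rows: [0.0223 0.0572 0.0097] [ 0. -0.  0.] mm/row 31.1
```

```bash
H="python3 -m handwheel"
$H '[[1,0.0223,0.0572,0.0097,0,0,0],[1,0.0223,0.0572,0.0097,0,0,0],[1,0.0223,0.0572,0.0097,0,0,0],[1,0.0223,0.0572,0.0097,0,0,0],[1,0.0223,0.0572,0.0097,0,0,0]]' >/dev/null
$H '[[1,0.0223,0.0572,0.0097,0,0,0],[1,0.0223,0.0572,0.0097,0,0,0],[1,0.0223,0.0572,0.0097,0,0,0],[1,0.0223,0.0572,0.0097,0,0,0],[1,0.0223,0.0572,0.0097,0,0,0]]' >/dev/null
$H '[[1,0.0223,0.0572,0.0097,0,0,0],[1,0.0223,0.0572,0.0097,0,0,0],[1,0.0223,0.0572,0.0097,0,0,0],[1,0.0223,0.0572,0.0097,0,0,0],[1,0.0223,0.0572,0.0097,0,0,0]]' >/dev/null
$H '[[1,0.0223,0.0572,0.0097,0,0,0],[1,0.0223,0.0572,0.0097,0,0,0],[1,0.0223,0.0572,0.0097,0,0,0],[1,0.0223,0.0572,0.0097,0,0,0],[1,0.0223,0.0572,0.0097,0,0,0]]' >/dev/null
$H '[[1,0,0,0,0,0,0],[1,0,0,0,0,0,0]]'
python3 - <<'E'
from h import *
print(state()["qpos"])
plan([.4245,.068,.0695],[180,0,135],5)
E
```

```text
time_s: 4.15
tool_pos: [0.4241, 0.0681, 0.1496]
ee_rot: [-180.0, -0.0, 135.0]
ft_force: [0.6, 0.2, 0.0]
grip_width: 0.0
grip_force: 0.0
[-6.57704504e+00  1.24629901e+01  1.08940695e+02 -1.36218264e-02
  5.86287402e+01 -5.15393019e+01]
5 rows: [-0.0001  0.0001  0.032 ] [-0.001 -0.001 -0.001] mm/row 16.0
```

```bash
H="python3 -m handwheel"
$H '[[1,0,0,0.04,0,0,0],[1,0,0,0.04,0,0,0],[1,0,0,0.04,0,0,0],[1,0,0,0.03,0,0,0],[1,0,0,0.01,0,0,0]]'
$H '[[1,-0.01,0,0,0,0,0],[1,-0.01,0,0,0,0,0],[1,-0.01,0,0,0,0,0],[1,-0.01,0,0,0,0,0],[1,-0.01,0,0,0,0,0]]'
$H '[[1,-0.01,0,0,0,0,0],[1,-0.01,0,0,0,0,0],[1,-0.01,0,0,0,0,0],[1,-0.01,0,0,0,0,0],[1,-0.01,0,0,0,0,0]]'
$H '[[1,-0.01,0,0,0,0,0],[1,-0.01,0,0,0,0,0],[1,0,0,0,0,0,0]]'
python3 - <<'E'
from h import *
c=read_camera("scene");save(c,"s1.png")
E
```

```text
time_s: 4.65
tool_pos: [0.4236, 0.0671, 0.0689]
ee_rot: [-179.9, -0.1, 134.8]
ft_force: [-0.3, 0.1, -0.5]
grip_width: 0.0003
grip_force: 0.0
time_s: 5.15
tool_pos: [0.4425, 0.0499, 0.07]
ee_rot: [180.0, 0.0, 135.0]
ft_force: [-1.2, -0.1, 0.2]
grip_width: 0.0003
grip_force: 0.4
time_s: 5.65
tool_pos: [0.4601, 0.0324, 0.0697]
ee_rot: [180.0, 0.0, 135.0]
ft_force: [-0.4, 1.5, -0.6]
grip_width: 0.0002
grip_force: 0.4
time_s: 5.95
tool_pos: [0.4673, 0.0255, 0.0697]
ee_rot: [180.0, -0.0, 135.0]
ft_force: [-0.2, 2.6, -0.2]
grip_width: 0.0006
grip_force: 1.0
```

View pics/s1.png

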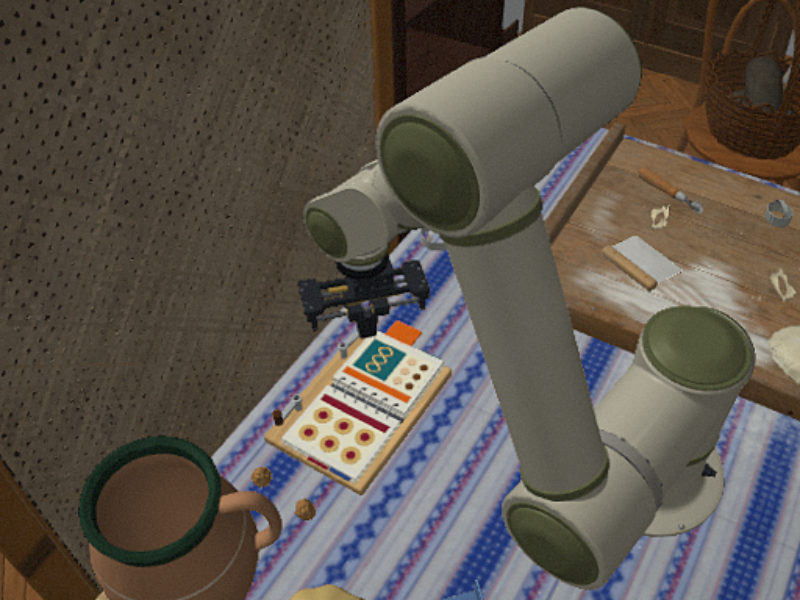

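The fingers hide the right arm, but its pin at (343,350) has no arm over the cards any more. By geometry it is at about 80°, so 5 mm more.

```bash
H="python3 -m handwheel"
$H '[[1,-0.005,0,0,0,0,0],[1,-0.005,0,0,0,0,0],[1,0,0,0,0,0,0]]'
$H '[[1,0.02,0,0,0,0,0],[1,0.02,0,-0.02,0,0,0],[1,0,0,-0.07,0,0,0],[1,0,0,-0.07,0,0,0],[1,0,0,-0.07,0,0,0]]'
python3 - <<'E'
from h import *
t=np.radians(40)
z=np.array([0,np.cos(t),-np.sin(t)]);x=None
# tool y along -+world x; yaw 90: tool x=+y, tool y=+x
y=np.array([1,0,0]);x=np.cross(y,z)
Rt=R.from_matrix(np.stack([x,y,z],1));print(x,Rt.as_euler("xyz",degrees=True))
plan([.42,-.13,.19],None,12,Rt)
E
```

```text
time_s: 6.3
tool_pos: [0.4703, 0.0223, 0.0697]
ee_rot: [180.0, -0.0, 135.0]
ft_force: [0.4, 5.5, -0.2]
grip_width: 0.0007
grip_force: 2.0
time_s: 6.8
tool_pos: [0.4553, 0.0366, 0.1868]
ee_rot: [-180.0, 0.0, 135.0]
ft_force: [0.1, 0.2, -0.1]
grip_width: 0.0007
grip_force: 0.0
[-0.          0.64278761  0.76604444] [180. -50.  90.]
12 rows: [-0.0217 -0.0172 -0.0109] [-0.238  0.574  0.51 ] mm/row 14.9
```

```bash
H="python3 -m handwheel"
r='x'
$H '[[1,-0.0217,-0.0172,-0.0109,-0.238,0.574,0.51],[1,-0.0217,-0.0172,-0.0109,-0.238,0.574,0.51],[1,-0.0217,-0.0172,-0.0109,-0.238,0.574,0.51],[1,-0.0217,-0.0172,-0.0109,-0.238,0.574,0.51],[1,-0.0217,-0.0172,-0.0109,-0.238,0.574,0.51]]' >/dev/null
$H '[[1,-0.0217,-0.0172,-0.0109,-0.238,0.574,0.51],[1,-0.0217,-0.0172,-0.0109,-0.238,0.574,0.51],[1,-0.0217,-0.0172,-0.0109,-0.238,0.574,0.51],[1,-0.0217,-0.0172,-0.0109,-0.238,0.574,0.51],[1,-0.0217,-0.0172,-0.0109,-0.238,0.574,0.51]]' >/dev/null
$H '[[1,-0.0217,-0.0172,-0.0109,-0.238,0.574,0.51],[1,-0.0217,-0.0172,-0.0109,-0.238,0.574,0.51],[1,0,0,0,0,0,0],[1,0,0,0,0,0,0]]'
python3 - <<'E'
from h import *
print(state()["qpos"])
c=read_camera("top");save(c,"t1.png");np.savez("top1.npz",P=pts(c),I=c["image"])
E
```

```text
time_s: 8.2
tool_pos: [0.4207, -0.1304, 0.1884]
ee_rot: [180.0, -49.9, 90.0]
ft_force: [-0.1, -0.5, -0.1]
grip_width: 0.0002
grip_force: 0.0
[-49.54174797  27.08491053  95.93639526  30.10587259  97.90755822
 -56.7092649 ]
```

View pics/t1.png

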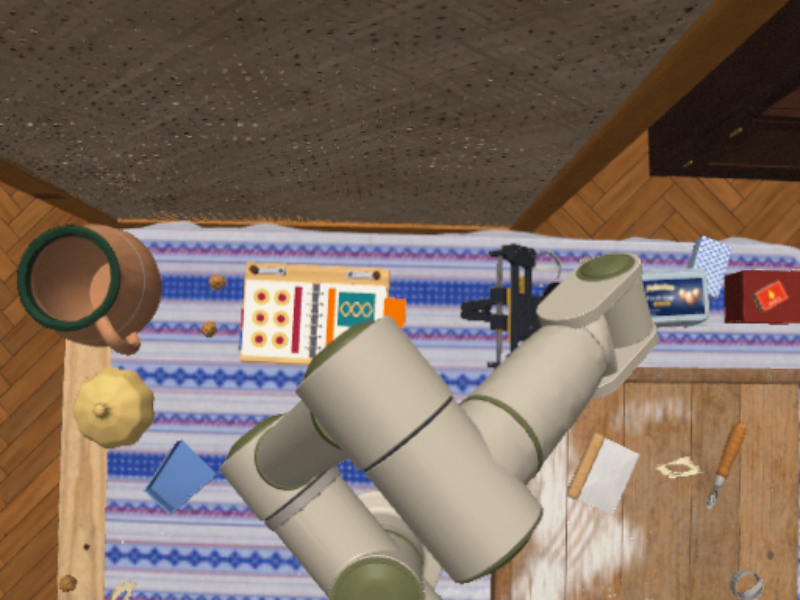

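The right keeper now lies along the far margin (knob at about (381,274)) and the arm has a clear way to the tab at (395,312). I'll check the stand for any drift.

Run:
```python
from h import *
a=np.load("top0.npz")["I"];b=np.load("top1.npz")["I"]
g=lambda i,s:np.float32(cv2.cvtColor(i,cv2.COLOR_RGB2GRAY)[s])
s=np.s_[178:232,150:206]
print(cv2.phaseCorrelate(g(a,s),g(b,s),cv2.createHanningWindow((56,54),cv2.CV_32F)))
s=np.s_[165:180,170:200]
c=read_camera("top")
p=np.load("pose.npy")
G=cv2.cvtColor(b,cv2.COLOR_RGB2GRAY)
o=(b[...,0]>200)&(abs(b[...,1].astype(int)-105)<35)&(b[...,2]<60)
o2=(a[...,0]>200)&(abs(a[...,1].astype(int)-105)<35)&(a[...,2]<60)
for m in(o2,o):
    m[:, :243]=0;m[:,263:]=0;v,u=np.nonzero(m);print(u.min(),u.max(),v.min(),v.max(),u.mean(),v.mean())
print(ray(c,200,200,.045),ray(c,201,200,.045))
plan([.426,-.0245,.023],None,10,R.from_euler("xyz",[180,-50,90],degrees=True))
```

```text
((0.8261829372344209, -0.13371575041533745), 0.9409244887622786)
245 257 191 208 250.97747747747746 199.04054054054055
246 258 191 208 252.58857142857144 198.10857142857142
[0.41949295 0.12244764] [0.41955135 0.1197416 ]
10 rows: [-0.0118  0.001   0.0375] [-0.     0.001  0.002] mm/row 19.6
```

```bash
H="python3 -m handwheel"
$H '[[1,-0.0214,0.001,0.0259,0,0,0],[1,-0.0214,0.001,0.0259,0,0,0],[1,-0.0214,0.001,0.0259,0,0,0],[1,-0.0214,0.001,0.0259,0,0,0],[1,-0.0214,0.001,0.0259,0,0,0]]'
$H '[[1,-0.0214,0.001,0.0259,0,0,0],[1,-0.0214,0.001,0.0259,0,0,0],[1,-0.0214,0.001,0.0259,0,0,0],[1,-0.0214,0.001,0.0259,0,0,0],[1,-0.0214,0.001,0.0259,0,0,0]]'
$H '[[1,0.0146,0,0.0174,0,0,0],[1,0.0146,0,0.0174,0,0,0],[1,0.0146,0,0.0174,0,0,0],[1,0.0146,0,0.0174,0,0,0]]'
$H '[[1,0.0146,0,0.0174,0,0,0],[1,0.0146,0,0.0174,0,0,0],[1,0,0,0,0,0,0]]'
python3 - <<'E'
from h import *
print(state()["qpos"],state()["tool_pos"])
E
```

```text
time_s: 8.8
tool_pos: [0.4237, -0.1146, 0.1053]
ee_rot: [179.9, -49.9, 90.2]
ft_force: [-0.1, 0.6, -0.2]
grip_width: 0.0006
grip_force: 0.0
time_s: 9.3
tool_pos: [0.4263, -0.0995, 0.0227]
ee_rot: [179.9, -49.9, 90.2]
ft_force: [-0.4, -0.1, 0.2]
grip_width: 0.0005
grip_force: 0.0
time_s: 9.7
tool_pos: [0.426, -0.0536, 0.0235]
ee_rot: [179.9, -50.0, 90.1]
ft_force: [0.9, 0.1, 0.2]
grip_width: 0.0002
grip_force: 0.0
time_s: 10.0
tool_pos: [0.4255, -0.0307, 0.0229]
ee_rot: [-180.0, -50.1, 90.0]
ft_force: [-0.3, -0.2, 0.4]
grip_width: 0.0006
grip_force: 0.0
[-40.8728355   40.5223756  107.54534511  37.10469371  73.78102846
 -65.37821819] [ 0.42553325 -0.03069591  0.02293617]
```

```bash
cat > sweep.py <<'E'
from h import *
import sys
f0,f1,n,A0=float(sys.argv[1]),float(sys.argv[2]),int(sys.argv[3]),np.array([.120,.044])
def pose(f):
    t=40 if f<60 else 40+50*(f-60)/120
    a,tt=np.radians(f),np.radians(t)
    e=np.array([-np.cos(a),np.sin(a)]);nn=np.array([np.sin(a),np.cos(a)])
    b=np.array([-np.cos(tt),np.sin(tt)]);u=np.array([np.sin(tt),np.cos(tt)])
    if f<=40: C=A0+.158*e-.002*nn-.020*b
    else: C=A0+(.138-.026*max(0,f-60)/120)*e-.002*nn
    return C-9e-3*u+8e-3*b,t
s=state();p=s["tool_pos"][1:];t=-s["ee_rot"][1]
t=40. if abs(s["ee_rot"][1]+50)<.6 else np.degrees(np.arcsin(-R.from_euler("xyz",s["ee_rot"],degrees=True).as_matrix()[2,2]))
print("now",p,t)
for f in np.linspace(f0,f1,n+1)[1:]:
    q,t2=pose(f);tt=np.radians(t)
    d=q-p;x=np.array([np.sin(tt),np.cos(tt)]);z=np.array([np.cos(tt),-np.sin(tt)])
    print("%.0f [1,%.3f,0,%.3f,0,%.3f,0]"%(f,d@x/.5,d@z/.5,-np.radians(t2-t)/.12));p,t=q,t2
print("end",p,t)
E
python3 sweep.py 0 60 10
```

```text
now [-0.03069591  0.02293617] 40.0
6 [1,0.028,0,-0.032,0,-0.000,0]
12 [1,0.028,0,-0.017,0,-0.000,0]
18 [1,0.030,0,-0.014,0,-0.000,0]
24 [1,0.031,0,-0.011,0,-0.000,0]
30 [1,0.032,0,-0.008,0,-0.000,0]
36 [1,0.033,0,-0.004,0,-0.000,0]
42 [1,0.032,0,-0.001,0,-0.000,0]
48 [1,0.029,0,0.002,0,-0.000,0]
54 [1,0.028,0,0.005,0,-0.000,0]
60 [1,0.028,0,0.008,0,-0.000,0]
end [0.03735451 0.16075941] 40.0
```

```bash
H="python3 -m handwheel"
$H '[[1,0.014,0,-0.016,0,0,0],[1,0.014,0,-0.016,0,0,0],[1,0.028,0,-0.017,0,0,0],[1,0.030,0,-0.014,0,0,0],[1,0.031,0,-0.011,0,0,0]]'
$H '[[1,0.032,0,-0.008,0,0,0],[1,0.033,0,-0.004,0,0,0],[1,0.032,0,-0.001,0,0,0]]'
$H '[[1,0.029,0,0.002,0,0,0],[1,0.028,0,0.005,0,0,0],[1,0.028,0,0.008,0,0,0],[1,0,0,0,0,0,0]]'
python3 - <<'E'
from h import *
c=read_camera("scene");save(c,"s2.png")
E
python3 sweep.py 60 180 20
```

```text
time_s: 10.5
tool_pos: [0.4262, -0.0237, 0.0928]
ee_rot: [179.9, -50.0, 90.0]
ft_force: [-0.1, -1.5, -0.1]
grip_width: 0.0002
grip_force: 0.5
time_s: 10.8
tool_pos: [0.4262, 0.0028, 0.1342]
ee_rot: [179.9, -50.0, 90.0]
ft_force: [0.9, -1.0, -1.0]
grip_width: 0.0003
grip_force: 0.4
time_s: 11.2
tool_pos: [0.4257, 0.0375, 0.1613]
ee_rot: [179.9, -50.0, 90.1]
ft_force: [0.5, 0.5, 0.1]
grip_width: 0.0005
grip_force: 0.0
now [0.03696416 0.16074811] 40.0
66 [1,0.027,0,0.013,0,-0.364,0]
72 [1,0.025,0,0.014,0,-0.364,0]
78 [1,0.024,0,0.015,0,-0.364,0]
84 [1,0.023,0,0.016,0,-0.364,0]
90 [1,0.021,0,0.018,0,-0.364,0]
96 [1,0.020,0,0.019,0,-0.364,0]
102 [1,0.019,0,0.020,0,-0.364,0]
108 [1,0.017,0,0.020,0,-0.364,0]
114 [1,0.016,0,0.021,0,-0.364,0]
120 [1,0.014,0,0.022,0,-0.364,0]
126 [1,0.013,0,0.022,0,-0.364,0]
132 [1,0.011,0,0.023,0,-0.364,0]
138 [1,0.010,0,0.023,0,-0.364,0]
144 [1,0.008,0,0.023,0,-0.364,0]
150 [1,0.006,0,0.024,0,-0.364,0]
156 [1,0.005,0,0.024,0,-0.364,0]
162 [1,0.003,0,0.024,0,-0.364,0]
168 [1,0.002,0,0.023,0,-0.364,0]
174 [1,0.000,0,0.023,0,-0.364,0]
180 [1,-0.001,0,0.023,0,-0.364,0]
end [0.223 0.054] 90.0
```

View pics/s2.png

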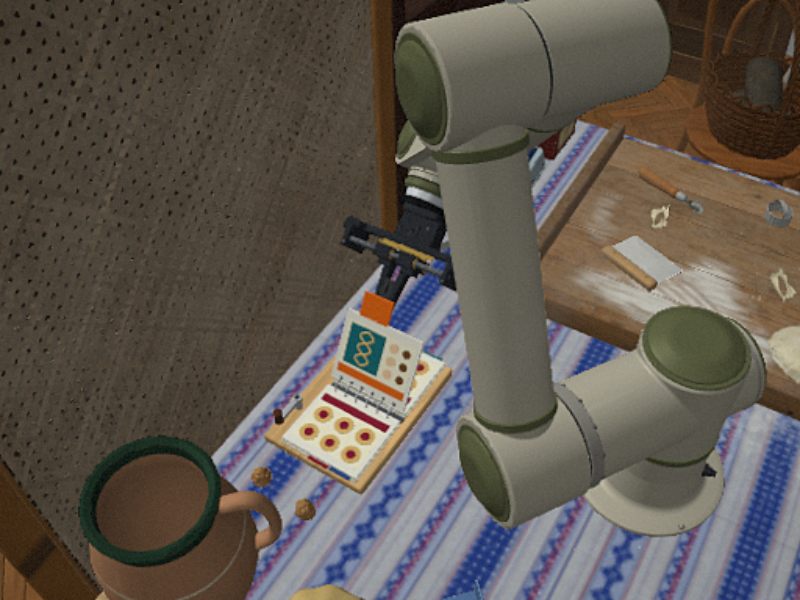

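The card stands up at about 60–65° with the tab (377,308) resting on the fingertip. I'll continue the sweep.

```bash
H="python3 -m handwheel"
$H '[[1,0.027,0,0.013,0,-0.364,0],[1,0.025,0,0.014,0,-0.364,0],[1,0.024,0,0.015,0,-0.364,0],[1,0.023,0,0.016,0,-0.364,0],[1,0.021,0,0.018,0,-0.364,0]]'
$H '[[1,0.020,0,0.019,0,-0.364,0],[1,0.019,0,0.020,0,-0.364,0],[1,0.017,0,0.020,0,-0.364,0],[1,0.016,0,0.021,0,-0.364,0],[1,0.014,0,0.022,0,-0.364,0]]'
$H '[[1,0.013,0,0.022,0,-0.364,0],[1,0.011,0,0.023,0,-0.364,0],[1,0.010,0,0.023,0,-0.364,0],[1,0,0,0,0,0,0]]'
python3 sweep.py 138 180 10
```

```text
time_s: 11.75
tool_pos: [0.426, 0.1053, 0.1759]
ee_rot: [-180.0, -37.4, 89.9]
ft_force: [0.2, -1.1, 0.1]
grip_width: 0.0005
grip_force: 0.2
time_s: 12.25
tool_pos: [0.426, 0.1686, 0.1559]
ee_rot: [-180.0, -24.9, 89.9]
ft_force: [0.1, -0.3, -0.6]
grip_width: 0.0005
grip_force: 0.1
time_s: 12.65
tool_pos: [0.4252, 0.1978, 0.1305]
ee_rot: [-179.9, -17.5, 90.0]
ft_force: [0.1, -0.3, 0.5]
grip_width: 0.0004
grip_force: 0.0
now [0.19784418 0.1304815 ] 72.53588462056476
142 [1,0.006,0,0.014,0,-0.249,0]
146 [1,0.005,0,0.016,0,-0.255,0]
151 [1,0.004,0,0.017,0,-0.255,0]
155 [1,0.004,0,0.017,0,-0.255,0]
159 [1,0.003,0,0.017,0,-0.255,0]
163 [1,0.002,0,0.016,0,-0.255,0]
167 [1,0.001,0,0.016,0,-0.255,0]
172 [1,0.001,0,0.016,0,-0.255,0]
176 [1,-0.000,0,0.016,0,-0.255,0]
180 [1,-0.001,0,0.016,0,-0.255,0]
end [0.223 0.054] 90.0
```

```bash
H="python3 -m handwheel"
$H '[[1,0.006,0,0.014,0,-0.25,0],[1,0.005,0,0.016,0,-0.255,0],[1,0.004,0,0.017,0,-0.255,0],[1,0.004,0,0.017,0,-0.255,0],[1,0.003,0,0.017,0,-0.255,0]]'
$H '[[1,0.002,0,0.016,0,-0.255,0],[1,0.001,0,0.016,0,-0.255,0],[1,0.001,0,0.016,0,-0.255,0],[1,0,0,0.016,0,-0.255,0],[1,-0.001,0,0.012,0,-0.255,0]]'
$H '[[1,0,0,0.002,0,0,0],[1,0,0,0,0,0,0]]'
$H '[[1,0,0,0.002,0,0,0],[1,0,0,0,0,0,0]]'
$H '[[1,0,0,0.002,0,0,0],[1,0,0,0,0,0,0]]'
```

```text
time_s: 13.15
tool_pos: [0.4262, 0.2168, 0.0947]
ee_rot: [-180.0, -8.7, 89.9]
ft_force: [-0.1, 0.2, 0.5]
grip_width: 0.0005
grip_force: 0.0
time_s: 13.65
tool_pos: [0.426, 0.2217, 0.057]
ee_rot: [-179.9, 0.1, 89.9]
ft_force: [-0.2, -0.3, 0.1]
grip_width: 0.0004
grip_force: 0.0
time_s: 13.85
tool_pos: [0.4261, 0.222, 0.0564]
ee_rot: [-179.9, -0.1, 89.9]
ft_force: [0.7, -0.2, -1.2]
grip_width: 0.0003
grip_force: 0.0
time_s: 14.05
tool_pos: [0.4262, 0.2221, 0.0557]
ee_rot: [180.0, -0.0, 89.9]
ft_force: [-0.7, -0.2, 0.2]
grip_width: 0.0004
grip_force: 0.0
time_s: 14.25
tool_pos: [0.426, 0.2223, 0.0545]
ee_rot: [180.0, -0.0, 89.9]
ft_force: [-0.1, -0.3, -0.5]
grip_width: 0.0005
grip_force: 0.0
```

```bash
H="python3 -m handwheel"
$H '[[1,0,0,0.002,0,0,0],[1,0,0,0,0,0,0]]'
$H '[[1,0,0,0.002,0,0,0],[1,0,0,0,0,0,0]]'
python3 - <<'E'
from h import *
c=read_camera("scene");save(c,"s3.png")
E
```

```text
time_s: 14.45
tool_pos: [0.4261, 0.2224, 0.0542]
ee_rot: [180.0, 0.0, 90.0]
ft_force: [-4.1, -2.7, 10.1]
grip_width: 0.0002
grip_force: 5.1
time_s: 14.65
tool_pos: [0.4262, 0.2224, 0.054]
ee_rot: [180.0, 0.0, 90.0]
ft_force: [-6.6, -4.1, 21.1]
grip_width: 0.0003
grip_force: 10.6
```

View pics/s3.png

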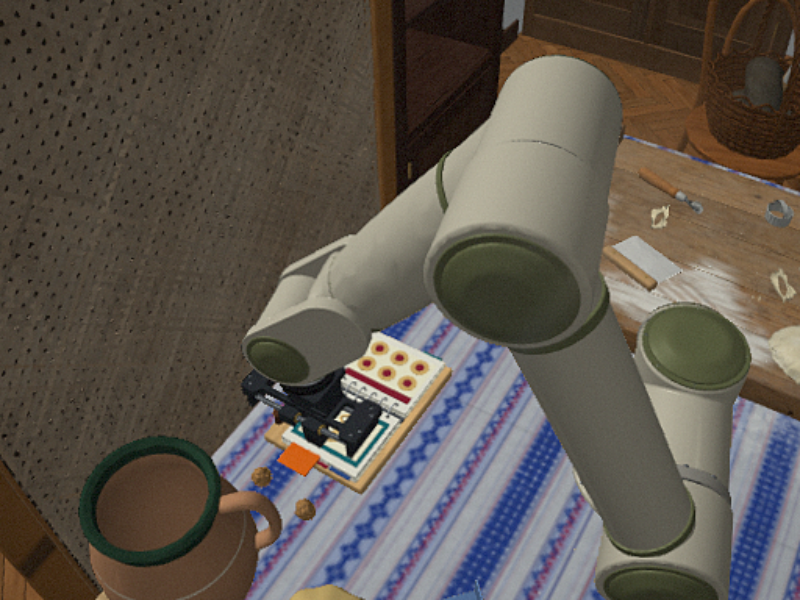

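The card lies flat on the left pile, with the tab at (298,459) and the fingertip pressing on it. I'll lift straight up, turn, and relocate the left knob.

```bash
H="python3 -m handwheel"
$H '[[1,0,0,-0.01,0,0,0],[1,0,0,-0.03,0,0,0],[1,0,0,-0.06,0,0,0],[1,0,0,-0.06,0,0,0],[1,0,0,-0.06,0,0,0]]' >/dev/null
$H '[[1,0,-0.05,0,0,0,1],[1,0,-0.05,0,0,0,1],[1,0,-0.05,0,0,0,1],[1,0,-0.05,0,0,0,1],[1,0,-0.05,0,0,0,1]]' >/dev/null
$H '[[1,0,0,0,0,0,1],[1,0,0,0,0,0,0.545],[1,0,0,0,0,0,0]]'
python3 - <<'E'
from h import *
c=read_camera("top");I=c["image"]
np.savez("top2.npz",I=I)
cv2.imwrite("pics/t2.png",cv2.resize(I[155:245,130:280,::-1],(800,480),interpolation=cv2.INTER_CUBIC))
E
```

```text
time_s: 16.0
tool_pos: [0.3062, 0.2519, 0.1625]
ee_rot: [180.0, -0.0, 44.9]
ft_force: [-0.8, -0.8, 0.1]
grip_width: 0.0003
grip_force: 0.0
```

View pics/t2.png

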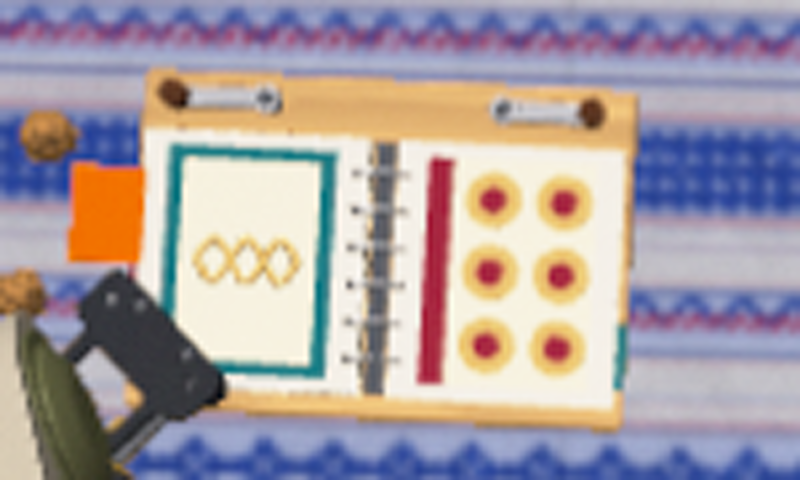

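The card is flat on the left with the tab at (105,213) in the crop. The right keeper is along the margin (pin (502,110), knob (592,113)); left pin (267,99), left knob (174,93).

```bash
cat >> h.py <<'E'
def finger(pin,a0,th,g=.016): # left keeper, finger centre and yaw at keeper angle th (deg); a0 stand yaw
    t=np.radians(th);l=.045*np.array([-np.cos(t),np.sin(t)])+g*np.array([np.sin(t),np.cos(t)])
    A=np.radians(a0);return pin+np.array([[np.cos(A),-np.sin(A)],[np.sin(A),np.cos(A)]])@l, 90-th+a0
E
python3 - <<'E'
from h import *
c=read_camera("top")
W=lambda x,y,z:ray(c,130+(x+.5)/5.333-.5,155+(y+.5)/5.333-.5,z)
L,Rp=W(267,99,.059),W(502,110,.059)
a0=np.degrees(np.arctan2(*(L-Rp)[[0,1]]*[-1,1]));print(L,Rp,a0,np.linalg.norm(L-Rp))
k=W(174,93,.073);d=k-L;A=np.radians(a0)
dl=np.array([[np.cos(A),np.sin(A)],[-np.sin(A),np.cos(A)]])@d
print("L th",np.degrees(np.arctan2(dl[1],-dl[0])),np.hypot(*dl))
k=W(592,113,.073);d=k-Rp;dl=np.array([[np.cos(A),np.sin(A)],[-np.sin(A),np.cos(A)]])@d
print("R th",np.degrees(np.arctan2(-dl[1],-dl[0])),np.hypot(*dl))
np.savez("left.npz",L=L,a0=a0)
p,y=finger(L,a0,100);print(p,y)
plan([*p,.15],[180,0,y],12)
s=state();print(s["tool_pos"],s["qpos"])
E
```

```text
[0.48974018 0.17794135] [0.48668099 0.05925087] -1.476440321492368 0.11872990215519862
L th 89.0867158783405 0.044576107941208976
R th 88.83389045321195 0.045708641350216794
[0.51437371 0.21885821] -11.476440321492369
12 rows: [0.0322 0.0172 0.0021] [0.    0.    0.685] mm/row 18.3
[0.30638906 0.25179161 0.16245037] [ 2.23610393e+01  7.29242536e+00  1.13025873e+02 -1.38940717e-03
  5.96858379e+01  6.73048141e+01]
```

```bash
H="python3 -m handwheel"
$H '[[1,0.0322,0.0172,0.0021,0,0,0.685],[1,0.0322,0.0172,0.0021,0,0,0.685],[1,0.0322,0.0172,0.0021,0,0,0.685],[1,0.0322,0.0172,0.0021,0,0,0.685],[1,0.0322,0.0172,0.0021,0,0,0.685]]' >/dev/null
$H '[[1,0.0322,0.0172,0.0021,0,0,0.685],[1,0.0322,0.0172,0.0021,0,0,0.685],[1,0.0322,0.0172,0.0021,0,0,0.685],[1,0.0322,0.0172,0.0021,0,0,0.685],[1,0.0322,0.0172,0.0021,0,0,0.685]]' >/dev/null
$H '[[1,0.0322,0.0172,0.0021,0,0,0.685],[1,0.0322,0.0172,0.0021,0,0,0.685],[1,0,0,0,0,0,0],[1,0,0,0,0,0,0]]'
python3 - <<'E'
from h import *
d=np.load("left.npz");p,y=finger(d["L"],d["a0"],100)
plan([*p,.0695],[180,0,y],5)
E
```

```text
time_s: 17.5
tool_pos: [0.5137, 0.2187, 0.1496]
ee_rot: [180.0, 0.0, -11.4]
ft_force: [-1.2, -0.0, 0.3]
grip_width: 0.0007
grip_force: 0.0
5 rows: [ 0.0003 -0.0001  0.032 ] [0.    0.001 0.001] mm/row 16.0
```

```bash
H="python3 -m handwheel"
$H '[[1,0,0,0.04,0,0,0],[1,0,0,0.04,0,0,0],[1,0,0,0.04,0,0,0],[1,0,0,0.03,0,0,0],[1,0,0,0.01,0,0,0]]'
$H '[[1,-0.008,-0.0024,0,0,0,-0.727],[1,-0.008,-0.0024,0,0,0,-0.727],[1,-0.008,-0.0024,0,0,0,-0.727],[1,-0.008,-0.0024,0,0,0,-0.727],[1,-0.008,-0.0024,0,0,0,-0.727]]'
$H '[[1,-0.008,-0.0024,0,0,0,-0.727],[1,-0.008,-0.0024,0,0,0,-0.727],[1,-0.008,-0.0024,0,0,0,-0.727],[1,-0.008,-0.0024,0,0,0,-0.727],[1,-0.008,-0.0024,0,0,0,-0.727]]'
$H '[[1,-0.008,-0.0024,0,0,0,-0.727],[1,-0.008,-0.0024,0,0,0,-0.727],[1,-0.008,-0.0024,0,0,0,-0.727],[1,-0.008,-0.0024,0,0,0,-0.727],[1,0,0,0,0,0,0]]'
python3 - <<'E'
from h import *
d=np.load("left.npz");p,y=finger(d["L"],d["a0"],3)
print(p,y);plan([*p,.0695],[180,0,y],5)
E
```

```text
time_s: 18.0
tool_pos: [0.5127, 0.2191, 0.0686]
ee_rot: [179.9, 0.1, -11.4]
ft_force: [0.9, -1.1, 0.7]
grip_width: 0.0004
grip_force: 0.0
time_s: 18.5
tool_pos: [0.4942, 0.2257, 0.0707]
ee_rot: [180.0, -0.1, 13.8]
ft_force: [1.1, 0.2, -0.4]
grip_width: -0.0
grip_force: 0.3
time_s: 19.0
tool_pos: [0.4737, 0.2232, 0.0707]
ee_rot: [180.0, -0.1, 38.7]
ft_force: [0.9, -0.2, 0.4]
grip_width: 0.0002
grip_force: 0.3
time_s: 19.5
tool_pos: [0.459, 0.2149, 0.0706]
ee_rot: [180.0, -0.0, 58.6]
ft_force: [0.5, 0.8, -0.2]
grip_width: 0.0007
grip_force: 0.0
[0.44612623 0.19740475] 85.52355967850764
5 rows: [-0.0084 -0.0024  0.0004] [ 0.001 -0.001 -0.785] mm/row 4.4
```

```bash
H="python3 -m handwheel"
$H '[[1,-0.0084,-0.0024,0,0,0,-0.785],[1,-0.0084,-0.0024,0,0,0,-0.785],[1,-0.0084,-0.0024,0,0,0,-0.785],[1,-0.0084,-0.0024,0,0,0,-0.785],[1,-0.0084,-0.0024,0,0,0,-0.785]]'
$H '[[1,0,0,0,0,0,0]]'
$H '[[1,-0.002,0,0,0,0,0],[1,0,0,0,0,0,0]]'
$H '[[1,-0.002,0,0,0,0,0],[1,0,0,0,0,0,0]]'
```

```text
time_s: 20.0
tool_pos: [0.4465, 0.1976, 0.0704]
ee_rot: [179.9, -0.0, 85.5]
ft_force: [1.0, -0.2, -0.4]
grip_width: 0.0005
grip_force: 0.3
time_s: 20.1
tool_pos: [0.4465, 0.1975, 0.0704]
ee_rot: [179.9, -0.0, 85.4]
ft_force: [-0.4, 0.9, 0.6]
grip_width: 0.0006
grip_force: 0.3
time_s: 20.3
tool_pos: [0.4465, 0.1968, 0.0702]
ee_rot: [180.0, -0.0, 85.3]
ft_force: [0.8, 5.0, 1.6]
grip_width: 0.0003
grip_force: 2.1
time_s: 20.5
tool_pos: [0.4465, 0.1962, 0.0702]
ee_rot: [179.9, -0.1, 85.3]
ft_force: [-0.3, 8.3, 1.5]
grip_width: 0.0004
grip_force: 4.0
```

The stop at 0 has been reached (force rising). I'll back off, rise and check.

```bash
H="python3 -m handwheel"
$H '[[1,0.01,0,0,0,0,0],[1,0.02,0,0,0,0,0],[1,0,0,-0.06,0,0,0],[1,0,0,-0.06,0,0,0],[1,0,0,-0.06,0,0,0]]' >/dev/null
$H '[[1,0,-0.06,-0.02,0,0,0],[1,0,-0.06,-0.02,0,0,0],[1,0,-0.06,0,0,0,0],[1,0,-0.06,0,0,0,0],[1,0,0,0,0,0,0]]'
python3 - <<'E'
from h import *
c=read_camera("top");I=c["image"]
cv2.imwrite("pics/t3.png",cv2.resize(I[155:245,130:280,::-1],(800,480),interpolation=cv2.INTER_CUBIC))
E
```

```text
time_s: 21.5
tool_pos: [0.3252, 0.2204, 0.1799]
ee_rot: [-179.9, 0.0, 85.5]
ft_force: [0.8, -0.3, 0.2]
grip_width: 0.0007
grip_force: 0.0
```

View pics/t3.png

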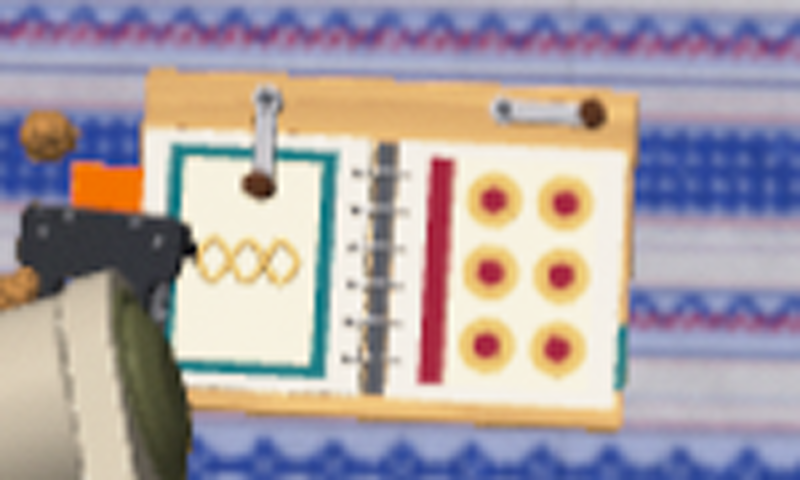

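The left keeper points straight at the cook over the flat card (pin (266,98), knob (259,185)). The right keeper is clear and the walnuts haven't moved.

```bash
python3 -c "
from plant import sign_off;print(sign_off())"
```

```text
the job is handed in; nothing more can be done
None
```

The job is done and handed in at about 21.5 s: right keeper swung clear, orange-tab card flat on the left pile, left keeper swung in over it to its stop. The stand did move a few millimetres and turned about 0.8°, and pressing the card flat reached 21 N, so those pushes were firmer than light.

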